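Hold the cast lever ready above its fixture

ROBOT

A 6-joint arm with a two-finger parallel gripper is mounted at the origin on the work surface. World frame = base frame: x ahead of the robot, y to its left, z up, the work surface at z = 0. Lengths are in m, angles in rad, forces in N, time in s.
With the tool pointing down it reaches from about 0.275 to 1 m from the base axis. Payload 8.4 kg.
Tool frame: the origin (TCP) lies on the front face of the gripper's body, between the roots of the fingers; the fingertips stand 73 mm ahead of it and the grasp point (between the pads) lies 54 mm ahead of it; z points along the fingers, y is the line along which they close (so a half turn about z gives the same grasp; the last joint's range is limited). The gripper opens to 85 mm and grips with 20 to 120 N. Pads are 22 mm wide; open, the fingers measure 114 mm over their backs; the gripper's body (76 mm by 85 mm) begins 54 mm behind the grasp point. The pads swing forward as they close: fully open they stand 13 mm farther back than shut.
Start: joints at [1.257, 0.353, 1.633, -0, 1.155, -0.002], TCP at [0.192, 0.595, 0.304] pointing down, gripper open.
Joint ranges: [-2.63, 2.63], [-0.92, 2.1], [0.06, 2.66], [-1.3, 4.44], [0, 2.69], [-3.02, 3.02]. Speed limits (rad/s): [2.22, 2.22, 2.79, 3.14, 3.14, 3.14].

INTERFACE

Orientations are given as a unit quaternion [w, x, y, z].
In Python, from rig import get_state, viewer, job_done gives the robot as it stands.
- The arm moves only by the tool send_rows, never from a script. Its argument "plan" is a list that holds one entry, the list of rows, each a list of 6 numbers: the shift along the tool's x, y, z in cm, then the turn, a rotation vector about the tool's x, y, z in rad. In form: [[[tx, ty, tz, rx, ry, rz], ...]]. A call has 1 to 5 rows; each row shifts and turns the commanded pose from where the row before left it, along the tool's axes as they then stand; what a row does not reach is not made up. A row lasts 1/10 s, in which the tool goes at most 50 mm and 8.59 degrees, less where a joint would pass 70% of its speed; a pose out of reach is approached as far as the arm can. A call is refused whole if a number of a shift passes 5 or a number of a turn 0.15, either way. A call with a gripper value outside its range is refused whole. "gripper" is the closure in counts, from 0 (fully open) to 255 (shut), set as the call begins (left out, the last holds). The fingers move at their own pace and stop on an object; "squeeze" is the grip in N (left out, the last holds). Time passes only in rows, so rows that do not move let the fingers close. It gives the time, the measured TCP pose, the force, the opening and the grip force at its end, in the units of the state.
- get_state(): the state, without advancing time (a new reading comes with each control period).
- viewer.camera(name): name is "scene" or "top" or "wrist"; returns the picture (420x560x3 uint8, red, green, blue); there is no depth.
- viewer.calibration(name): a dict with "fx", "fy", "cx", "cy" (pixels), "k1" (the pictures are not rectified: a ray, as slopes to the right and down, at radius r is drawn at 1 + k1 r^2 times it, then the intrinsics apply), "xyz" and "rotation" of the camera in the world. Camera axes: x right, y down, z forward; pixel columns grow to the right and rows downward; lengths in m; the calibration is good to about 2 mm. A picture is of the moment at which its call begins: read the wrist's pose just before it. calibration takes no time and is no camera call; for the wrist camera it gives the pose at the moment of the call.
- job_done(): hands the job in; it is judged then, once.
The state is a dict: "time_s": time; "joint_pos": joint angles; "joint_velocities": joint speeds; "joint_torque": joint torques, N m; "position": TCP position; "ee_rot": TCP orientation; "force": force on the tool from outside, world axes, zero at the start; "ft_torque": the same for the moment, N m; "grip_width": finger opening in m; "grip_force": force on a finger pad.
Only numpy, scipy, OpenCV 4.12 (cv2) and the standard library are available. Lean on these libraries where they do the work, as an engineer would, in place of code of your own. Each camera call takes 0.05 s, during which the arm holds its last target. There are 200 camera calls.

TASK

Take the cast-iron lever off the round brass-rimmed plate, gripping its bar at the balance point (near the heavy hub, not at mid-length), and carry it level. Finish holding it still and level a few centimetres above the aluminium fixture, hub bore centred over the pin and small boss over the fork: do not put it down or let go, the program ends while holding it. Never let it touch the fixture, and leave the other things on the bench where they are.

Things in the scene. Friction and masses are not known exactly. Their poses are not given: they have to be found in the camera images.
- lever: Loose dark cast-iron lever, 247 mm long, 0.6 to 0.9 kg, lying flat on hub and boss: big round hub (52 mm diameter, 44 high, 28 bore) at one end, small boss (22 mm diameter, 34 high) at the other, joined by a bar 18 mm wide, 14 thick, its underside 20 mm above the lever's underside. Origin midway between hub and boss axes, at the underside; x along the bar, hub axis at -105 mm, boss at +105; z up.
- lever_balance (a point): The lever's balance point (centre of mass along its length): mid-section of the bar, 53 mm from the hub axis towards the boss, 27 mm above the lever's underside; axes as the lever's. The bar is bare here; the hub's side begins 27 mm away.
- lever_hub (a point): Centre of the hub's bore at the lever's underside.
- lever_boss (a point): Centre of the boss at the lever's underside.
- plate: Fixed round grey surface plate with a brass rim, 280 mm diameter, 20 mm thick, on which the lever lies. Origin: centre of its underside, on the bench top.
- fixture: Fixed fixture: aluminium base 290 x 90 x 15 mm; at one end a steel shoulder (44 mm diameter, top 30 mm above the bench) with an upright pin (20 mm diameter, top at 60 mm), at the other a steel fork, two cheeks 28 mm apart, tops at 50 mm. Origin: centre of the base's underside, on the bench; x from the pin (at -105 mm) to the fork (at +105 mm), z up.
- fixture_pin (a point): Centre of the top of the pin, 60 mm above the bench.
- fixture_fork (a point): Middle of the fork, between its cheeks, at the level of their tops, 50 mm above the bench.
- magblock: Bystander: dark magnetic block 75 x 115 x 45 mm, loose, beyond the work. Origin: centre of its underside.
- gauge: Bystander: dial gauge lying face up, 58 mm diameter, 23 mm high, with a stem, loose, beyond the work. Origin: centre of its underside.
- tin: Bystander: can 64 mm diameter, 100 mm high, standing at the left. Origin: centre of its underside.
- veeblock: Bystander: slotted steel block 60 x 50 x 40 mm, loose, at the right. Origin: centre of its underside.
There are look-alikes about, which are no part of the job. Leave any white look-alike of the lever alone.

How it is judged:
On the way:
1. the lever is lifted off the plate, level, held at its balance point (x of the grasp point in the frame of lever between -0.068 and -0.038 m and contact force between lever and the fingers above 1 N and z of lever in the frame of plate above 0.04 m and angle between lever's own z axis and vertical below 0.09 rad), for 0.2 s.
At the end, for the whole second after the job is handed in: Lever still, in the fingers within 15 mm (along the bar) of its balance point, level within 5 degrees, underside 10 to 70 mm above the pin's top, hub axis within 10 mm of the pin axis, boss within 15 mm of the fork's middle (seen from above), fixture untouched (x of the grasp point in the frame of lever between -0.068 and -0.038 m and contact force between lever and the fingers above 1 N and angle between lever's own z axis and vertical below 0.09 rad and contact force between lever and fixture below 0.3 N and z of lever in the frame of fixture between 0.07 and 0.13 m and horizontal distance between lever_hub and fixture_pin below 0.01 m and horizontal distance between lever_boss and fixture_fork below 0.015 m and linear speed of lever below 0.02 m/s and angular speed of lever below 0.1 rad/s); the arm keeps its last pose, push and grip.
It fails at once if the lever touches the fixture (contact force between lever and fixture above 1 N).
It fails at once if the lever tips by more than 17 degrees (angle between lever's own z axis and vertical above 0.3 rad).
It fails at once if a bystander is moved by more than 20 mm (distance of any of magblock, gauge, tin, veeblock from where it was at the start of the episode above 0.02 m).
It also fails if it takes over 43 s, if anything falls off the work surface, if the arm or the gripper's body presses on something with over 40 N, if the wrist force passes 120 N, or if a joint passes its speed limit or range.

## Working session

There is one attempt and no reset: what is moved stays moved. The work goes in short steps, Python scripts to look and compute and a tool call to move; the robot and the scene stay as the last step left them, time stands still between calls to the robot, and variables do not carry over. Pictures are saved under pics/ and viewed, at most 10 in all, crops included, and the job is handed in when it is done.

Besides the shell and the picture viewer there is one more tool, called after "Request:" by a JSON object that holds its "fn" and its "kwargs", one argument or row to a line. send_rows: Moves the arm, as the interface text tells. Its arguments: {"type":"object","properties":{"plan":{"type":"array"},"gripper":{"type":"number"},"squeeze":{"type":"number"}},"required":["plan"]}

```bash
mkdir -p pics
cat > h.py <<'E'
import numpy as np, cv2
from rig import get_state, viewer, job_done
from scipy.spatial.transform import Rotation as R
def snap(n,f):
    c=viewer.calibration(n); im=viewer.camera(n); cv2.imwrite('pics/'+f,im[:,:,::-1]); np.save('pics/'+f[:-4]+'.npy',im); return im,c
def rot(c):
    r=np.array(c['rotation'],float)
    return r if r.shape==(3,3) else R.from_quat(r,scalar_first=True).as_matrix()
def pix2w(c,u,v,z):
    d=np.array([(u-c['cx'])/c['fx'],(v-c['cy'])/c['fy']]); p=d.copy()
    for _ in range(20): p=d/(1+c['k1']*(p@p))
    ray=rot(c)@np.array([p[0],p[1],1]); o=np.array(c['xyz']); return o+ray*(z-o[2])/ray[2]
def w2pix(c,P):
    q=rot(c).T@(np.array(P)-np.array(c['xyz'])); p=q[:2]/q[2]; p=p*(1+c['k1']*(p@p)); return np.array([p[0]*c['fx']+c['cx'],p[1]*c['fy']+c['cy']])
E
python3 - <<'E'
from h import *
a,c=snap('top','top.png'); b,d=snap('scene','scene.png'); print(c); print(d); print(get_state())
E
```

```text
{'fx': 386.91215946508464, 'fy': 386.91215946508464, 'cx': 282.5533280733371, 'cy': 206.69492584325468, 'k1': -0.06534234501889297, 'xyz': array([0.32443063, 0.02719203, 1.14593621]), 'rotation': array([ 0.0483365 , -0.69756147,  0.71338082, -0.04646911])}
{'fx': 439.23893690518696, 'fy': 439.23893690518696, 'cx': 280.6488754990394, 'cy': 211.28866939480596, 'k1': 0.01681072603822698, 'xyz': array([1.1271261 , 0.13853787, 0.97684292]), 'rotation': array([-0.18893544,  0.5983577 ,  0.74399174, -0.2296688 ])}
{'time_s': 0.1, 'joint_pos': array([ 1.25659678e+00,  3.53605700e-01,  1.63406649e+00,  4.48043713e-06,
        1.15520535e+00, -2.39920803e-03]), 'joint_velocities': array([ 0.0001936 , -0.0007663 , -0.00282199, -0.00191497,  0.00091601,
       -0.00067725]), 'joint_torque': array([-1.25852705e-03, -6.06361628e+01, -3.42818820e+01, -6.54151131e-05,
        3.88270011e-03,  1.39514700e-05]), 'position': array([0.19162578, 0.59453977, 0.30321707]), 'ee_rot': array([-1.03297565e-04,  1.55270276e-01,  9.87871818e-01, -6.34088151e-04]), 'force': array([ 0.2599066 , -0.00620009, -0.10208977]), 'ft_torque': array([-0.00243531, -0.0045976 , -0.01530101]), 'grip_force': 0.0, 'grip_width': 0.08555665078718747}
```

View pics/top.png

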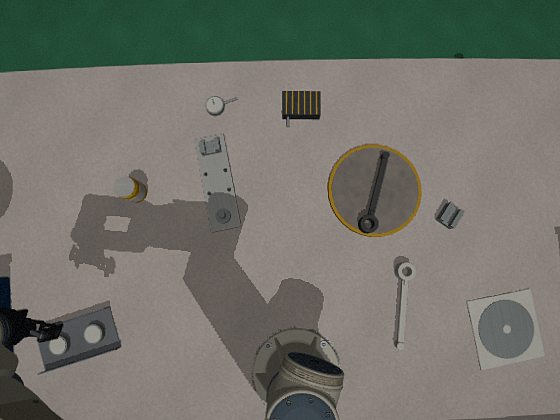

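View pics/scene.png

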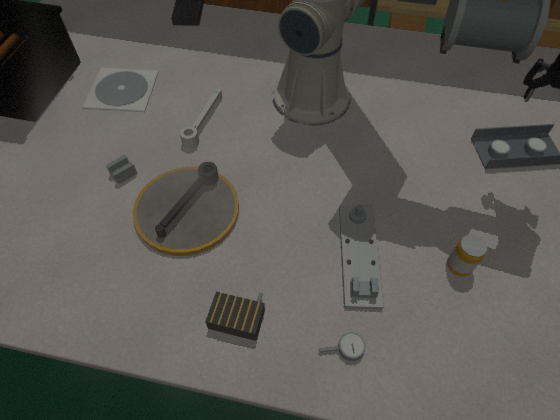

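Candidates: the dark lever on the brass-rimmed plate, with its hub at (367,225) and boss at (384,154) in the top view, and a white look-alike off the plate at (405,270)–(400,345). The dark one fits the description. The fixture has its pin at about (223,215) and its fork at about (209,146). I'll enlarge both to confirm.

Run:
```python
import cv2,numpy as np
im=cv2.imread('pics/top.png')
a=cv2.resize(im[140:245,325:425],None,fx=5.5,fy=5.5,interpolation=cv2.INTER_CUBIC)[:,:400+150]
b=cv2.resize(im[130:235,185:245],None,fx=5.5,fy=5.5,interpolation=cv2.INTER_CUBIC)
a=cv2.resize(im[145:240,345:405],None,fx=6,fy=6,interpolation=cv2.INTER_CUBIC)
b=cv2.resize(im[130:235,190:245],None,fx=570/105,fy=570/105,interpolation=cv2.INTER_CUBIC)
for m in(a,b): m[:]=np.clip(m.astype(float)*1.7,0,255)
cv2.imwrite('pics/crop.png',np.hstack([a,b])); print(a.shape,b.shape)
```

```text
(570, 360, 3) (570, 299, 3)
```

View pics/crop.png

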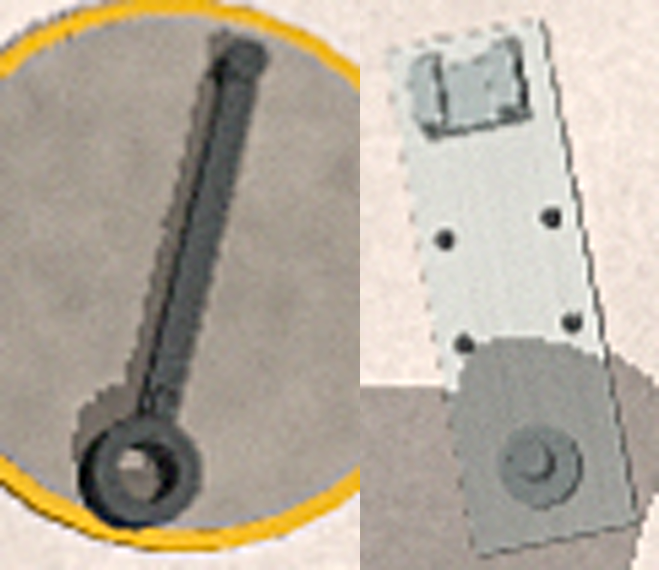

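The crop shows the dark bare-iron lever on the brass-rimmed plate, with hub top centre at crop (146,470) and boss top at (242,60). In the right half, the shoulder is centred at (540,466), the fork is around (472,88), and the base corners are visible.

Run:
```python
from h import *
c=viewer.calibration('top')
L=lambda x,y:(345+(x+.5)/6-.5,145+(y+.5)/6-.5)
s=570/105
F=lambda x,y:(190+(x-360+.5)/s-.5,130+(y+.5)/s-.5)
hub=pix2w(c,*L(146,470),.064); boss=pix2w(c,*L(242,60),.054)
print('hub',hub,'boss',boss,np.linalg.norm((hub-boss)[:2]))
sh=pix2w(c,*F(540,466),.03); pin=pix2w(c,*F(543,461),.06); fk=pix2w(c,*F(472,88),.045)
print(sh,pin,fk,np.linalg.norm((sh-fk)[:2]))
C=np.array([pix2w(c,*F(*p),.015) for p in[(388,47),(541,18),(637,520),(478,555)]]);m=C.mean(0)
print(C,m); d=(C[2]+C[3]-C[0]-C[1])[:2]/2; print(np.linalg.norm(d)); u=d/np.linalg.norm(d); print('pin from base',m[:2]+.105*u,'fork',m[:2]-.105*u)
print('plate', pix2w(c,374.5,190,.02))
u=(boss-hub)[:2]/np.linalg.norm((boss-hub)[:2]); print('bal',hub[:2]+.053*u,'ang',np.arctan2(u[1],u[0]))
for n in('scene',):
  k=viewer.calibration(n)
  print(w2pix(k,[*hub[:2],.064]),w2pix(k,[*boss[:2],.054]),w2pix(k,[*sh[:2],.06]),w2pix(k,[*fk[:2],.05]))
```

```text
hub [ 0.41895746 -0.21340458  0.064     ] boss [ 0.61829856 -0.27321729  0.054     ] 0.20812119587128974
[0.45340148 0.2029053  0.03      ] [0.45252308 0.19660683 0.06      ] [0.65898511 0.23759941 0.045     ] 0.2084905498418538
[[0.69319918 0.29083415 0.015     ]
 [0.7076567  0.20477548 0.015     ]
 [0.42459268 0.15273594 0.015     ]
 [0.40748218 0.23901073 0.015     ]] [0.55823268 0.22183907 0.015     ]
0.2890931328871389
pin from base [0.4549407  0.20297731] fork [0.66152467 0.24070083]
plate [ 0.52014782 -0.24491538  0.02      ]
bal [ 0.46972153 -0.22863645] ang -0.291504558131592
[206.84726542 169.21852675] [159.61716284 228.10618016] [359.12955785 207.65775279] [363.42992135 284.21652434]
```

Request:
{"fn": "send_rows", "kwargs": {
  "plan": [
    [[-2.6, -3.5, 0, 0, 0, 0], [-2.6, -3.5, 0, 0, 0, 0], [-2.6, -3.5, 0, 0, 0, 0], [-2.6, -3.5, 0, 0, 0, 0], [-2.6, -3.5, 0, 0, 0, 0]]
  ],
  "gripper": 0
}}

```text
time_s: 0.6
position: [0.2619, 0.3866, 0.3036]
ee_rot: [-0.0, 0.155, 0.988, -0.0]
force: [0.3, -1.1, 0.7]
grip_width: 0.0855
grip_force: 0.0
```

Request:
{"fn": "send_rows", "kwargs": {
  "plan": [
    [[-2.6, -3.5, 0, 0, 0, 0], [-2.6, -3.5, 0, 0, 0, 0], [-2.6, -3.5, 0, 0, 0, 0], [-2.6, -3.5, 0, 0, 0, 0], [-2.6, -3.5, 0, 0, 0, 0]]
  ]
}}

```text
time_s: 1.1
position: [0.3318, 0.1803, 0.3039]
ee_rot: [0.0, 0.155, 0.988, 0.0]
force: [0.8, -0.5, 0.6]
grip_width: 0.0858
grip_force: 0.0
```

Request:
{"fn": "send_rows", "kwargs": {
  "plan": [
    [[-2.6, -3.5, 0, 0, 0, 0], [-2.6, -3.5, 0, 0, 0, 0], [-2.6, -3.5, 0, 0, 0, 0], [-2.6, -3.5, 0, 0, 0, 0], [-2.6, -3.5, 0, 0, 0, 0]]
  ]
}}

```text
time_s: 1.6
position: [0.4019, -0.0263, 0.3039]
ee_rot: [0.0, 0.155, 0.988, 0.0]
force: [0.7, 0.9, 0.3]
grip_width: 0.0852
grip_force: 0.0
```

Request:
{"fn": "send_rows", "kwargs": {
  "plan": [
    [[-2.6, -3.5, 0, 0, 0, 0], [-2.6, -3.5, 0, 0, 0, 0], [-2.6, -3.5, 0, 0, 0, 0], [0, 0, 0, 0, 0, 0], [0, 0, 0, 0, 0, 0]]
  ]
}}

```text
time_s: 2.1
position: [0.4436, -0.149, 0.3034]
ee_rot: [-0.001, 0.156, 0.988, 0.0]
force: [-1.0, -0.5, -0.5]
grip_width: 0.0853
grip_force: 0.0
```

```bash
cat >> h.py <<'E'
def togo(P,yaw):
    s=get_state(); r=R.from_quat(s['ee_rot'],scalar_first=True); M=r.as_matrix()
    T=np.array([[np.cos(yaw),np.sin(yaw),0],[np.sin(yaw),-np.cos(yaw),0],[0,0,-1]]) # columns x,y,z (x dir yaw, z down)
    return s['position'].round(4),'cm',((M.T@(np.array(P)-s['position']))*100).round(2),'rv',(r.inv()*R.from_matrix(T)).as_rotvec().round(3),'t',s['time_s']
E
python3 - <<'E'
from h import *
print(togo([.4697,-.2286,.20],2.850)); s=get_state(); print(s['joint_pos'])
im,c=snap('wrist','w1.png'); s=get_state()
for P in([.41896,-.2134,.064],[.6183,-.2732,.054],[.4697,-.2286,.054]): print(w2pix(c,P).round(1))
print(c)
E
```

```text
(array([ 0.4436, -0.149 ,  0.3034]), 'cm', array([-4.96, -6.77, 10.33]), 'rv', array([ 0.   , -0.001, -0.023]), 't', 2.1)
[-3.27359532e-01  1.06703204e-01  1.95696322e+00  2.19322744e-04
  1.07933884e+00 -1.58411881e+00]
[208.7 188.7]
[226.7 364. ]
[215.5 237.7]
{'fx': 339.98834085296016, 'fy': 339.98834085296016, 'cx': 283.9077815936196, 'cy': 213.61911724590198, 'k1': -0.007816929363775673, 'xyz': array([ 0.37191309, -0.12421691,  0.37426459]), 'rotation': array([0.12169955, 0.79988273, 0.58098505, 0.08850539])}
```

View pics/w1.png

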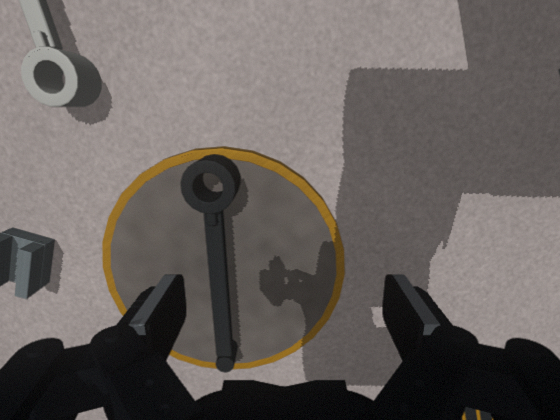

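The wrist view shows the dark lever with its hub top centre at about (210,184) and its boss top at about (225,361). The white look-alike sits at the upper left. This agrees with the top-view fix within 5 px.

Run:
```python
from h import *
c=viewer.calibration('wrist')
hub=pix2w(c,210,184,.064);boss=pix2w(c,225,361,.054)
u=(boss-hub)[:2];l=np.linalg.norm(u);u/=l
print(hub,boss,l,'bal',hub[:2]+.053*u,np.arctan2(u[1],u[0]))
print(togo([.4675,-.228,.20],2.852))
```

```text
[ 0.41495867 -0.20972404  0.064     ] [ 0.61372396 -0.27250909  0.054     ] 0.20844568764211488 bal [ 0.4654973  -0.22568795] -0.3059569186843133
(array([ 0.4434, -0.1481,  0.3034]), 'cm', array([-4.77, -6.86, 10.33]), 'rv', array([ 0.   , -0.001, -0.023]), 't', 2.15)
```

Request:
{"fn": "send_rows", "kwargs": {
  "plan": [
    [[-1.6, -2.25, 3, 0, 0, -0.01], [-1.6, -2.25, 3, 0, 0, -0.01], [-1.6, -2.25, 3, 0, 0, 0], [0, 0, 1, 0, 0, 0], [0, 0, 0, 0, 0, 0]]
  ]
}}

```text
time_s: 2.65
position: [0.4685, -0.2255, 0.2023]
ee_rot: [-0.002, 0.145, 0.989, 0.001]
force: [-1.4, 0.3, 0.2]
grip_width: 0.0855
grip_force: 0.0
```

Run:
```python
from h import *
print(togo([.4675,-.2272,.101],2.844))
im,c=snap('wrist','w2.png')
for P in([.417,-.2117,.064],[.616,-.2730,.054],[.4675,-.2272,.054]): print(w2pix(c,P).round(1))
```

```text
(array([ 0.4685, -0.2255,  0.2023]), 'cm', array([ 1.000e-02, -2.000e-01,  1.013e+01]), 'rv', array([ 0.001, -0.004,  0.006]), 't', 2.65)
[278.8 147.1]
[278.3 403.6]
[278.9 224. ]
```

View pics/w2.png

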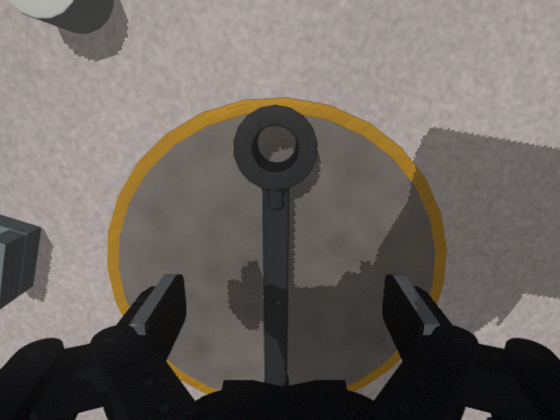

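The hub is at (275.5,146) and the bar centre at u≈276, and the prediction was (278.8,147). The fix along the bar is therefore good, and I only need about 4 mm in -y. Next I descend and close.

Request:
{"fn": "send_rows", "kwargs": {
  "plan": [
    [[0, -0.2, 2.5, 0, 0, 0], [0, -0.2, 2.5, 0, 0, 0], [0, 0, 2.5, 0, 0, 0], [0, 0, 2.0, 0, 0, 0], [0, 0, 0.5, 0, 0, 0]]
  ]
}}

```text
time_s: 3.2
position: [0.4681, -0.2294, 0.1036]
ee_rot: [-0.001, 0.145, 0.989, 0.0]
force: [-0.2, 0.2, -0.0]
grip_width: 0.0855
grip_force: 0.0
```

Request:
{"fn": "send_rows", "kwargs": {
  "plan": [
    [[0, 0, 0, 0, 0, 0], [0, 0, 0, 0, 0, 0], [0, 0, 0, 0, 0, 0], [0, 0, 0, 0, 0, 0], [0, 0, 0, 0, 0, 0]]
  ],
  "gripper": 255,
  "squeeze": 80
}}

```text
time_s: 3.7
position: [0.4689, -0.2311, 0.1049]
ee_rot: [0.001, 0.145, 0.989, -0.0]
force: [-1.4, 1.1, 8.2]
grip_width: 0.0164
grip_force: 77.9
```

Request:
{"fn": "send_rows", "kwargs": {
  "plan": [
    [[0, 0, 0, 0, 0, 0], [0, 0, 0, 0, 0, 0], [0, 0, 0, 0, 0, 0], [0, 0, 0, 0, 0, 0], [0, 0, 0, 0, 0, 0]]
  ]
}}

```text
time_s: 4.2
position: [0.4689, -0.2311, 0.1049]
ee_rot: [0.001, 0.146, 0.989, -0.0]
force: [-1.6, 0.6, 9.6]
grip_width: 0.0168
grip_force: 78.6
```

Run:
```python
from h import *
s=get_state();print({k:np.round(s[k],3) for k in('position','ee_rot','force','ft_torque','grip_force','grip_width')}); print(togo([.4675,-.2272,.101],2.844))
```

```text
{'position': array([ 0.469, -0.231,  0.105]), 'ee_rot': array([ 0.001,  0.146,  0.989, -0.   ]), 'force': array([-1.59 ,  0.57 ,  9.586]), 'ft_torque': array([ 0.135,  0.321, -0.154]), 'grip_force': np.float64(78.64), 'grip_width': np.float64(0.017)}
(array([ 0.4689, -0.2311,  0.1049]), 'cm', array([0.25, 0.34, 0.39]), 'rv', array([-0.   ,  0.001,  0.005]), 't', 4.2)
```

Gripped, with width about 17 mm and 78 N. Lifting gently.

Request:
{"fn": "send_rows", "kwargs": {
  "plan": [
    [[0, 0, -0.4, 0, 0, 0], [0, 0, -0.6, 0, 0, 0], [0, 0, -1, 0, 0, 0], [0, 0, -1.5, 0, 0, 0], [0, 0, -1.5, 0, 0, 0]]
  ],
  "squeeze": 100
}}

```text
time_s: 4.7
position: [0.4682, -0.2307, 0.1546]
ee_rot: [-0.0, 0.145, 0.989, 0.0]
force: [0.7, -0.6, -6.4]
grip_width: 0.0159
grip_force: 98.0
```

Request:
{"fn": "send_rows", "kwargs": {
  "plan": [
    [[0, 0, -2, 0, 0, 0], [0, 0, -2, 0, 0, 0], [0, 0, -1, 0, 0, 0], [0, 0, 0, 0, 0, 0], [0, 0, 0, 0, 0, 0]]
  ]
}}

```text
time_s: 5.2
position: [0.4682, -0.2307, 0.2035]
ee_rot: [-0.0, 0.145, 0.989, 0.0]
force: [-0.5, 0.4, -6.9]
grip_width: 0.0162
grip_force: 98.2
```

Run:
```python
from h import *
s=get_state();print({k:np.round(s[k],3) for k in('position','ee_rot','force','ft_torque','grip_force','grip_width','joint_pos')})
im,c=snap('wrist','w3.png')
T=R.from_quat(s['ee_rot'],scalar_first=True).as_matrix()
# predicted lever in tool frame: grasp at balance, tool x = towards hub
for x,h in((.053,.017),(-.157,.007)):
  print(w2pix(c,s['position']+T@np.array([x,0,.054-h])).round(1))
a,c=snap('scene','s3.png')
```

```text
{'position': array([ 0.468, -0.231,  0.204]), 'ee_rot': array([-0.   ,  0.145,  0.989,  0.   ]), 'force': array([-0.54 ,  0.424, -6.879]), 'ft_torque': array([-0.031,  0.001,  0.015]), 'grip_force': np.float64(98.191), 'grip_width': np.float64(0.016), 'joint_pos': array([-0.461,  0.319,  1.942,  0.   ,  0.881, -1.74 ])}
[279.6 181.5]
[281.4 560.2]
```

View pics/w3.png

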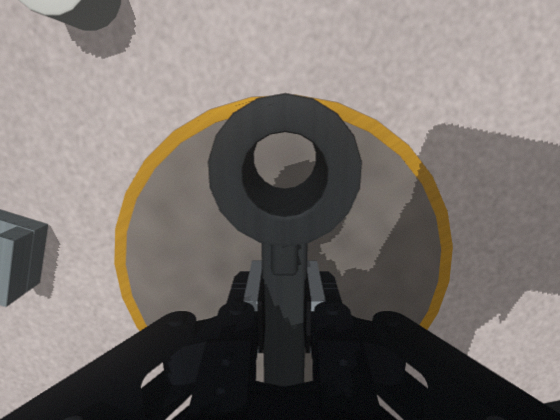

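View pics/s3.png

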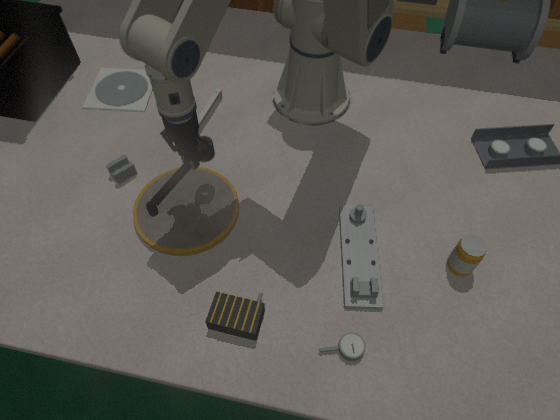

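The lever is clear of the plate. In the wrist view the hub ring is centred at about (284.5,168) and is 153 px wide. In the scene view the boss is at about (152,207) and the hub at about (203,148). Next I work out the lever in the tool frame, its levelness, and the travel still needed.

Run:
```python
from h import *
s=get_state(); c=viewer.calibration('wrist'); p=s['position']; T=R.from_quat(s['ee_rot'],scalar_first=True).as_matrix()
for dz in(.041,.045):
  h=pix2w(c,284.5,168,p[2]-dz); print('hub in tool',dz,(T.T@(h-p)).round(4))
k=viewer.calibration('scene')
for x,dz in((.055,.041),(-.155,.051)): print(w2pix(k,p+T@np.array([x,0,dz])).round(1))
im=cv2.imread('pics/s3.png')[130:230,130:230]
cv2.imwrite('pics/c3.png',np.clip(cv2.resize(im,None,fx=6,fy=6,interpolation=cv2.INTER_CUBIC)*1.6,0,255).astype('uint8'))
```

```text
hub in tool 0.041 [0.0566 0.0016 0.0411]
hub in tool 0.045 [0.056  0.0016 0.0451]
[201.7 142.8]
[149.8 204.4]
```

View pics/c3.png

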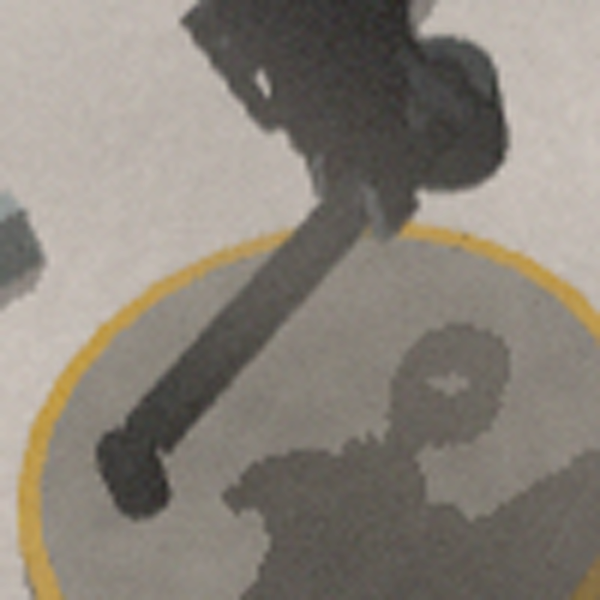

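The lever is level: its boss top is at about (150.8,205.3) against a predicted (149.8,204.4). The grasp is at lever x≈-0.048, inside the allowed window. Next is the carry.

Request:
{"fn": "send_rows", "kwargs": {
  "plan": [
    [[0.2, 1.0, 0, 0, 0, 0], [0.4, 2.0, 0, 0, 0, 0], [0.6, 3.0, 0, 0, 0, 0], [0.6, 3.0, 0, 0, 0, 0], [0.6, 3.0, 0, 0, 0, 0]]
  ]
}}

```text
time_s: 5.8
position: [0.4796, -0.1073, 0.2032]
ee_rot: [-0.001, 0.146, 0.989, 0.0]
force: [0.7, -0.1, -7.0]
grip_width: 0.0159
grip_force: 98.4
```

Request:
{"fn": "send_rows", "kwargs": {
  "plan": [
    [[0.6, 3.0, 0, 0, 0, 0], [0.6, 3.0, 0, 0, 0, 0], [0.6, 3.0, 0, 0, 0, 0], [0.6, 3.0, 0, 0, 0, 0], [0.6, 3.0, 0, 0, 0, 0]]
  ]
}}

```text
time_s: 6.3
position: [0.4938, 0.0451, 0.2033]
ee_rot: [-0.001, 0.145, 0.989, -0.0]
force: [-0.4, 0.4, -6.8]
grip_width: 0.016
grip_force: 98.4
```

Request:
{"fn": "send_rows", "kwargs": {
  "plan": [
    [[0.6, 3.0, 0, 0, 0, 0], [0.6, 3.0, 0, 0, 0, 0], [0.6, 3.0, 0, 0, 0, 0], [0.4, 2.0, 0, 0, 0, 0], [0.2, 1.0, 0, 0, 0, 0]]
  ]
}}

```text
time_s: 6.8
position: [0.5055, 0.1672, 0.2033]
ee_rot: [-0.0, 0.145, 0.989, 0.0]
force: [0.4, 0.3, -7.8]
grip_width: 0.0157
grip_force: 98.5
```

Request:
{"fn": "send_rows", "kwargs": {
  "plan": [
    [[0, 0, 0, 0, 0, -0.05], [0, 0, 0, 0, 0, -0.08], [0, 0, 0, 0, 0, -0.08], [0, 0, 0, 0, 0, -0.08], [0, 0, 0, 0, 0, -0.08]]
  ]
}}

```text
time_s: 7.3
position: [0.5054, 0.1649, 0.2033]
ee_rot: [-0.001, -0.041, 0.999, -0.0]
force: [-0.7, -0.3, -7.2]
grip_width: 0.0159
grip_force: 98.6
```

Request:
{"fn": "send_rows", "kwargs": {
  "plan": [
    [[0, 0, 0, 0, 0, -0.07], [0, 0, 0, 0, 0, -0.03], [0, 0, 0, 0, 0, 0], [0, 0, 0, 0, 0, 0], [0, 0, 0, 0, 0, 0]]
  ]
}}

```text
time_s: 7.8
position: [0.5059, 0.1651, 0.2038]
ee_rot: [-0.0, -0.088, 0.996, -0.0]
force: [0.1, -0.3, -6.4]
grip_width: 0.016
grip_force: 98.5
```

Run:
```python
from h import *
print(togo([.5097,.2126,.19],.18+np.pi)); s=get_state(); print(s['force'],s['ft_torque'],s['joint_pos'])
```

```text
(array([0.5059, 0.1651, 0.2038]), 'cm', array([-1.21,  4.61,  1.38]), 'rv', array([-0.   , -0.   , -0.003]), 't', 7.8)
[ 0.05288126 -0.25851266 -6.40661487] [0.03906558 0.00770627 0.02490568] [ 3.12564776e-01  3.32550351e-01  1.92048180e+00 -1.05235383e-05
  8.88727653e-01 -1.43532871e+00]
```

Request:
{"fn": "send_rows", "kwargs": {
  "plan": [
    [[-0.2, 0.8, 0, 0, 0, 0], [-0.3, 1.2, 0, 0, 0, 0], [-0.3, 1.2, 0, 0, 0, 0], [-0.3, 1.0, 0, 0, 0, 0], [-0.1, 0.4, 0, 0, 0, 0]]
  ]
}}

```text
time_s: 8.3
position: [0.5099, 0.2141, 0.2039]
ee_rot: [0.0, -0.09, 0.996, 0.0]
force: [0.2, -0.3, -7.4]
grip_width: 0.0156
grip_force: 98.6
```

Request:
{"fn": "send_rows", "kwargs": {
  "plan": [
    [[0, 0, 0, 0, 0, 0], [0, 0, 0, 0, 0, 0], [0, 0, 0, 0, 0, 0]]
  ]
}}

```text
time_s: 8.6
position: [0.5095, 0.2121, 0.2038]
ee_rot: [-0.0, -0.089, 0.996, -0.0]
force: [0.6, 0.3, -6.4]
grip_width: 0.0157
grip_force: 98.6
```

Run:
```python
from h import *
print(togo([.5097,.2126,.19],.18+np.pi)); s=get_state()
a,c=snap('wrist','w4.png'); b,k=snap('top','t4.png'); d,m=snap('scene','s4.png')
p=s['position'];T=R.from_quat(s['ee_rot'],scalar_first=True).as_matrix()
h=p+T@[.0566,.001,.041]; bo=p+T@[-.1534,.001,.051]
print('lever hub,boss',h.round(4),bo.round(4))
print('wrist: hub,pin',w2pix(c,h),w2pix(c,[.454,.2025,.06]))
print('top: hub,boss,pin,fork',w2pix(k,h),w2pix(k,bo),w2pix(k,[.454,.2025,.06]),w2pix(k,[.6605,.2395,.05]))
print('scene: hub,boss,pin,fork',w2pix(m,h),w2pix(m,bo),w2pix(m,[.454,.2025,.06]),w2pix(m,[.6605,.2395,.05]))
W=cv2.resize(a[80:260,180:400],None,fx=1.8,fy=1.8)[:,:,::-1]
Tt=cv2.resize(b[125:240,185:250],None,fx=5,fy=5,interpolation=2)[:,:,::-1]
S=cv2.resize(d[150:310,320:410],None,fx=3.5,fy=3.5,interpolation=2)[:,:,::-1]
cv=np.zeros((600,800,3),np.uint8); cv[:324,:396]=W[:324,:396]; cv[:575,400:725]=Tt
cv2.imwrite('pics/c4.png',cv); cv2.imwrite('pics/c4s.png',S)
```

```text
(array([0.5095, 0.2121, 0.2038]), 'cm', array([-0.03,  0.04,  1.38]), 'rv', array([-0.   , -0.   , -0.002]), 't', 8.6)
lever hub,boss [0.4536 0.2031 0.1628] [0.6603 0.2403 0.1527]
wrist: hub,pin [283.79641931 166.43845863] [282.86425789 139.32507702]
top: hub,boss,pin,fork [214.55536734 209.59100207] [201.65740419 133.73625197] [221.22771242 214.04089907] [209.26267133 144.82956257]
scene: hub,boss,pin,fork [365.89108015 182.70589801] [372.49463564 263.98627014] [358.94432322 207.81696002] [364.186519   284.97183318]
```

View pics/c4.png

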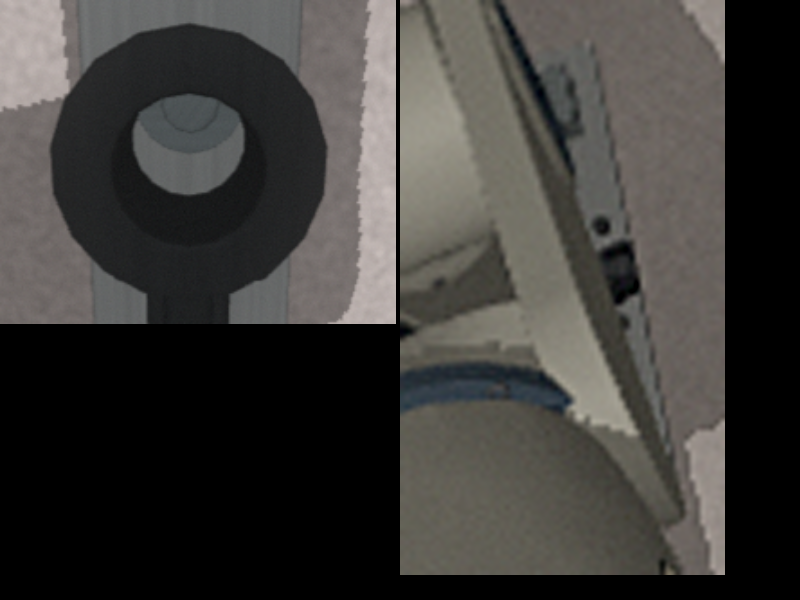

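View pics/c4s.png

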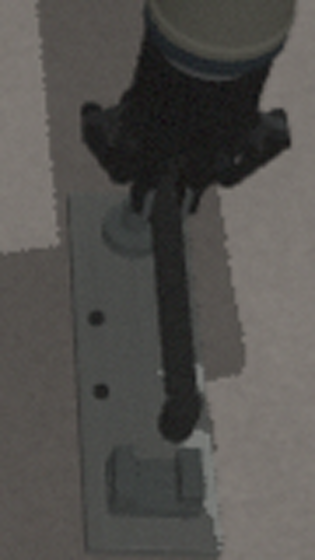

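In the wrist view the pin is centred under the bore (pin u≈285.5, hub u≈285), and the pin's lower edge at v≈153 puts it about 1–2 mm further along +x. In the scene view the boss at (371.7,264.9) agrees with the level prediction of (372.5,264). The final trim is +1 mm in x and 12 mm down.

Request:
{"fn": "send_rows", "kwargs": {
  "plan": [
    [[0.1, 0, 0.3, 0, 0, 0], [0, 0, 0.5, 0, 0, 0], [0, 0, 0.4, 0, 0, 0], [0, 0, 0, 0, 0, 0], [0, 0, 0, 0, 0, 0]]
  ]
}}

```text
time_s: 9.25
position: [0.5086, 0.2123, 0.1916]
ee_rot: [-0.0, -0.089, 0.996, -0.0]
force: [1.3, -0.6, -7.3]
grip_width: 0.0162
grip_force: 98.6
```

Request:
{"fn": "send_rows", "kwargs": {
  "plan": [
    [[0, 0, 0, 0, 0, 0], [0, 0, 0, 0, 0, 0], [0, 0, 0, 0, 0, 0], [0, 0, 0, 0, 0, 0], [0, 0, 0, 0, 0, 0]]
  ]
}}

```text
time_s: 9.75
position: [0.5087, 0.2123, 0.1919]
ee_rot: [0.0, -0.089, 0.996, -0.0]
force: [-0.4, -0.2, -7.0]
grip_width: 0.0155
grip_force: 98.6
```

Run:
```python
from h import *
print(togo([.5087,.2124,.19],.18+np.pi)); s=get_state(); print(s['force'],s['ft_torque'],abs(s['joint_velocities']).max(),s['grip_force'])
if s['grip_force']>50 and abs(s['position'][2]-.19)<.01: print(job_done())
```

```text
(array([0.5087, 0.2123, 0.1919]), 'cm', array([-0.  ,  0.01,  0.19]), 'rv', array([-0.   ,  0.   , -0.002]), 't', 9.75)
[-0.40387672 -0.19807507 -6.99048348] [ 0.01522344 -0.03821245  0.03800393] 0.0017339977027207502 98.55764150619507
the job is handed in; nothing more can be done
None
```

I handed the job in at 9.75 s with the lever held still and level, gripped about 4–5 mm from its balance point, about 47 mm above the pin top with its bore over the pin and its boss over the fork; those positions are my camera estimates, and the judge's verdict was not returned.

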